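Find the rocking tub lid and press it home

TASK

One of the four tub lids in the tray is not seated: press on the lids near their edge, one after another, until you find and tip the one that rocks, then press that lid down in its middle until it sits fully home and level. Only press with your fingertips: do not lift any lid, and leave the beaker, measuring cup, spoon and bottle where they are. Finish while still pressing your fingertips on the lid you seated, touching no other lid, so that I can see which one it was.

Things in the scene. Friction and masses are not known exactly. Their poses are not given: they have to be found in the camera images.
- tray: shallow grey tray, 125 x 470 mm, walls 20 mm high, fixed. It holds the four tubs in one row, 110 mm apart, along its y axis. Origin: centre of its underside, on the work surface; z up. The tray is turned by up to 0.35 rad.
- lid_a_top (a point): centre of the flat top face of the pale grey round lid on the white tub 165 mm to the -y side of the tray's centre, z up out of the lid. The lid is 88 mm across, its skirt hides the tub's mouth. At the start it is level and its top 77 mm above the work surface, whether it is the loose one or not (the tubs differ in height, so the lids' heights tell nothing).
- lid_b_top (a point): centre of the flat top face of the pale grey round lid on the white tub 55 mm to the -y side of the tray's centre, z up out of the lid. The lid is 88 mm across, its skirt hides the tub's mouth. At the start it is level and its top 77 mm above the work surface, whether it is the loose one or not (the tubs differ in height, so the lids' heights tell nothing).
- lid_c_top (a point): centre of the flat top face of the pale grey round lid on the white tub 55 mm to the +y side of the tray's centre, z up out of the lid. The lid is 88 mm across, its skirt hides the tub's mouth. At the start it is level and its top 77 mm above the work surface, whether it is the loose one or not (the tubs differ in height, so the lids' heights tell nothing).
- lid_d_top (a point): centre of the flat top face of the pale grey round lid on the white tub 165 mm to the +y side of the tray's centre, z up out of the lid. The lid is 88 mm across, its skirt hides the tub's mouth. At the start it is level and its top 77 mm above the work surface, whether it is the loose one or not (the tubs differ in height, so the lids' heights tell nothing).
- lid_a: the lid lid_a; origin at the centre of the underside of its top, 5 mm below the top face, z up; 50 to 100 g. (All four lids:) Any of the four lids may be the loose one, a different one from run to run. The other three sit firmly on their rims and do not give when pressed.
- lid_b: the lid lid_b; origin at the centre of the underside of its top, 5 mm below the top face, z up; 50 to 100 g. (All four lids:) The loose lid (whichever it is) rides level on a stiff stopper 18 mm wide in the middle of its tub.
- lid_c: the lid lid_c; origin at the centre of the underside of its top, 5 mm below the top face, z up; 50 to 100 g. (All four lids:) If loose: a light press (1 to 5 N) near its edge tips it by about 0.19 rad until the rim stops it, a point 32 mm from the centre giving by 3 to 4 mm; let go, it falls back level.
- lid_d: the lid lid_d; origin at the centre of the underside of its top, 5 mm below the top face, z up; 50 to 100 g. (All four lids:) If loose: a press of 10 to 20 N on its middle pushes the stopper down and the lid 5 mm lower, onto its rim, where it is firm and stays.
- beaker: glass beaker, 70 mm across, 85 mm tall, standing behind the tray (bystander); origin under its centre
- measure: clear measuring cup, 52 mm across, 95 mm tall, standing behind the tray (bystander); origin under its centre
- spoon: steel spoon, 170 mm long, lying in front of the tray (bystander); origin under its middle
- bottle: white bottle with blue label, 60 mm across, 115 mm tall, to the left of the tray (bystander); origin under its centre
Mind the look-alikes: they are no part of the job. What is shaped like the lid_a but green is not meant.

How it is judged:
On the way:
1. the loose lid has been found by its rocking: a press near the edge has tipped it by more than 0.06 rad, with the fingers on it (((angle between lid_a_top's own z axis and vertical above 0.06 rad and contact force between the fingers and lid_a above 0.2 N) or (angle between lid_b_top's own z axis and vertical above 0.06 rad and contact force between the fingers and lid_b above 0.2 N) or (angle between lid_c_top's own z axis and vertical above 0.06 rad and contact force between the fingers and lid_c above 0.2 N) or (angle between lid_d_top's own z axis and vertical above 0.06 rad and contact force between the fingers and lid_d above 0.2 N))), for 0.05 s.
At the end, for the whole second after the job is handed in: the loose lid is at least 3.5 mm lower than at the start (home is 5 mm), the fingers press on it with more than 1 N and on no other lid, and all four lids are level within 0.04 rad and at rest ((((z of lid_a_top in the frame of tray below 0.0738 m and angle between lid_a_top's own z axis and vertical below 0.04 rad and contact force between the fingers and lid_a above 1 N) and contact force between the fingers and lid_b below 0.3 N and contact force between the fingers and lid_c below 0.3 N and contact force between the fingers and lid_d below 0.3 N) or ((z of lid_b_top in the frame of tray below 0.0738 m and angle between lid_b_top's own z axis and vertical below 0.04 rad and contact force between the fingers and lid_b above 1 N) and contact force between the fingers and lid_a below 0.3 N and contact force between the fingers and lid_c below 0.3 N and contact force between the fingers and lid_d below 0.3 N) or ((z of lid_c_top in the frame of tray below 0.0738 m and angle between lid_c_top's own z axis and vertical below 0.04 rad and contact force between the fingers and lid_c above 1 N) and contact force between the fingers and lid_a below 0.3 N and contact force between the fingers and lid_b below 0.3 N and contact force between the fingers and lid_d below 0.3 N) or ((z of lid_d_top in the frame of tray below 0.0738 m and angle between lid_d_top's own z axis and vertical below 0.04 rad and contact force between the fingers and lid_d above 1 N) and contact force between the fingers and lid_a below 0.3 N and contact force between the fingers and lid_b below 0.3 N and contact force between the fingers and lid_c below 0.3 N)) and angle between each of lid_a_top, lid_b_top, lid_c_top, lid_d_top's own z axis and vertical below 0.04 rad and linear speed of each of lid_a, lid_b, lid_c, lid_d below 0.02 m/s); the arm keeps its last pose, push and grip.
It fails at once if a lid is lifted more than 8 mm (z of any of lid_a_top, lid_b_top, lid_c_top, lid_d_top in the frame of tray above 0.0853 m).
It fails at once if a lid is shifted more than 12 mm from its place (distance of any of lid_a_top, lid_b_top, lid_c_top, lid_d_top from where it was at the start of the episode above 0.012 m).
It fails at once if the beaker, measuring cup, spoon or bottle is moved more than 20 mm or stood askew (distance of any of beaker, measure, spoon, bottle from where it was at the start of the episode above 0.02 m or angle between any of beaker, measure, bottle's own z axis and vertical above 0.3 rad).
It also fails if it takes over 42 s, if anything falls off the work surface, if the arm or the gripper's body presses on something with over 40 N, if the wrist force passes 120 N, or if a joint passes its speed limit or range.

ROBOT

A 7-joint arm with a two-finger parallel gripper is mounted at the origin on the work surface. World frame = base frame: x ahead of the robot, y to its left, z up, the work surface at z = 0. Lengths are in m, angles in rad, forces in N, time in s.
With the tool pointing down it reaches from about 0.4 to 0.925 m from the base axis. Payload 4.1 kg.
Tool frame: the origin (TCP) lies midway between the tips of the shut fingers; the grasp point (between the pads) lies 19 mm behind it; z points along the fingers, y is the line along which they close (so a half turn about z gives the same grasp; the last joint's range is limited). The gripper opens to 85 mm and grips with 20 to 120 N. Pads are 22 mm wide; open, the fingers measure 114 mm over their backs; the gripper's body (76 mm by 85 mm) begins 54 mm behind the grasp point. The pads swing forward as they close: fully open they stand 13 mm farther back than shut.
Start: joints at [-1.24, 0.398, 0.045, 1.537, -0.019, 1.207, -0.051], TCP at [0.271, 0.591, 0.231] pointing down, gripper open.
Joint ranges: [-2.82, 2.82], [-0.49, 2.23], [-1.37, 1.46], [0, 2.46], [-1.36, 4.5], [0.23, 2], [-2.94, 2.94]. Speed limits (rad/s): [2.57, 2.57, 3.14, 3.14, 3.14, 3.14, 3.14].

INTERFACE

Orientations are given as a unit quaternion [x, y, z, w].
In Python, from cell import ctrl gives the robot as it stands.
- The arm moves only by the tool arm_command, never from a script. Its argument "series" is a list of rows, each a list of 6 numbers: the shift along the world's x, y, z in units of 40 mm (1.0 is 40 mm), then the turn, a rotation vector about the world's x, y, z in units of 6 degrees (1.0 is 6 degrees). A call has 1 to 8 rows; each row is the pose to reach, as a shift and turn from the pose commanded when the call began; what a row does not reach only later rows make up. A row lasts 1/12 s, in which the tool goes at most 41.7 mm and 7.16 degrees, less where a joint would pass 70% of its speed; a pose out of reach is approached as far as the arm can. A call with a gripper value outside its range is refused whole. "gripper" is the closure, from 0 (fully open) to 1 (shut), set as the call begins (left out, the last holds). The fingers move at their own pace and stop on an object; "force" is the grip in N (left out, the last holds). Time passes only in rows, so rows that repeat a pose let the fingers close. It gives the time, the measured TCP pose, the force, the opening and the grip force at its end, in the units of the state.
- ctrl.observe(): the state, without advancing time (a new reading comes with each control period).
- ctrl.snapshot(name): name is "side" or "top" or "wrist"; returns (picture, depth): 384x512x3 uint8, red, green, blue; 384x512 float32, m along the optical axis (not along the pixel's ray), 0 where there is no reading.
- ctrl.camera_params(name): a dict with "intrinsics" (3x3 intrinsics, pixels), "dist" ([k1, k2, p1, p2, k3] as OpenCV has them; the pictures are not rectified), "R" (3x3) and "t" (3): a world point X has camera coordinates R X + t. Camera axes: x right, y down, z forward; pixel columns grow to the right and rows downward; lengths in m; the calibration is good to about 2 mm. A picture is of the moment at which its call begins: read the wrist's pose just before it. camera_params takes no time and is no camera call; for the wrist camera it gives the pose at the moment of the call.
- ctrl.hand_in(): hands the job in; it is judged then, once.
Trained networks look in the newest picture that a camera, given by its name, has taken for a name from the list of things; names that differ only in an ending like _2 or _b are one class to them, and where a whole thing is asked for, a point or a joint stands for the part that bears it (a point fixed in the world has none). Each returns a list of dicts, best first, with "p" (0 to 1); they miss things now and then, are a little off and sometimes report something else, mostly with a low value. They report only what shows in the picture. A call takes as long as a camera call. They do not tell look-alikes from the thing itself.
- ctrl.outline_of(camera, name): "pixels" (384x512 bool, what is visible of it) and "box" ([left, top, right, bottom] in pixels, round what is visible of it).
- ctrl.tip_of(camera, name): "location" ([row, column] in pixels: a listed point, or the origin of a listed thing).
The state is a dict: "time_s": time; "joint_positions": joint angles; "qvel": joint speeds; "tau": joint torques, N m; "position": TCP position; "ee_rot": TCP orientation; "force": force on the tool from outside, world axes, zero at the start; "ft_torque": the same for the moment, N m; "gripper_width": opening from 0.0 (shut) to 1.0 (fully open); "grip_force": force on a finger pad.
Only numpy, scipy, OpenCV 4.12 (cv2) and the standard library are available. Lean on these libraries where they do the work, as an engineer would, in place of code of your own. Each camera call takes 0.05 s, during which the arm holds its last target. There are 200 camera calls.

## Working session

There is one attempt and no reset: what is moved stays moved. The work goes in short steps, Python scripts to look and compute and a tool call to move; the robot and the scene stay as the last step left them, time stands still between calls to the robot, and variables do not carry over. Pictures are saved under pics/ and viewed, at most 10 in all, crops included, and the job is handed in when it is done.

Besides the shell and the picture viewer there is one more tool, called by a JSON object that holds its "api" and its "payload", one argument or row to a line. arm_command: Moves the arm, as the interface text tells. Its arguments: {"type":"object","properties":{"series":{"type":"array"},"gripper":{"type":"number"},"force":{"type":"number"}},"required":["series"]}

```bash
mkdir -p pics
cat > h.py <<'E'
import numpy as np, cv2
from cell import ctrl
def px2w(cam,uv,z=None,depth=None):
    p=ctrl.camera_params(cam);K=np.array(p["intrinsics"]);R=np.array(p["R"]);t=np.array(p["t"])
    n=cv2.undistortPoints(np.array([[uv]],float),K,np.array(p["dist"]))[0,0]
    d=R.T@np.array([n[0],n[1],1]);c=-R.T@t
    return c+d*((z-c[2])/d[2] if depth is None else depth)
E
python3 - <<'E'
from h import *
for c in("top","side"):
    im,d=ctrl.snapshot(c);cv2.imwrite(f"pics/{c}0.png",im[...,::-1])
    for n in("lid_a_top",):
        for r in ctrl.tip_of(c,n):
            v,u=r["location"];k=d[int(v),int(u)]
            print(c,n,round(r["p"],2),[round(u),round(v)],px2w(c,(u,v),z=.077).round(4),px2w(c,(u,v),depth=k).round(4))
    for n in("lid_a","tray"):
        for r in ctrl.outline_of(c,n): print(c,n,round(r["p"],2),r["box"])
s=ctrl.observe();print(s["time_s"],s["position"],s["ee_rot"],s["force"])
E
```

```text
top lid_a_top 0.67 [336, 258] [ 0.3228 -0.2628  0.077 ] [ 0.3178 -0.2724  0.0207]
top lid_a_top 0.62 [335, 204] [ 0.5035 -0.2693  0.077 ] [ 0.5035 -0.2692  0.0779]
top lid_a_top 0.62 [382, 192] [ 0.5412 -0.4293  0.077 ] [ 0.545  -0.4473  0.0138]
top lid_a_top 0.44 [240, 187] [0.5706 0.0514 0.077 ] [0.5705 0.0514 0.0784]
top lid_a 0.93 [319.2, 242.8, 346.4, 266.2]
top lid_a 0.82 [364.8, 177.1, 391.5, 203.6]
top lid_a 0.77 [291.2, 188.3, 316.8, 214.1]
top lid_a 0.72 [321.9, 192.9, 351.4, 219.6]
top lid_a 0.65 [229.1, 173.0, 256.1, 198.2]
top lid_a 0.58 [261.9, 177.6, 287.4, 206.9]
top tray 0.59 [218.6, 167.0, 359.3, 230.8]
side lid_a_top 0.73 [233, 265] [ 0.4945 -0.2722  0.077 ] [ 0.4945 -0.272   0.0768]
side lid_a_top 0.7 [158, 289] [ 0.3366 -0.3321  0.077 ] [ 0.3221 -0.2716  0.016 ]
side lid_a_top 0.58 [264, 347] [ 0.5455 -0.4922  0.077 ] [ 0.5494 -0.4468  0.0172]
side lid_a 0.98 [225.4, 222.3, 260.5, 254.6]
side lid_a 0.89 [244.3, 328.4, 284.3, 371.1]
side lid_a 0.83 [242.4, 178.8, 272.7, 196.2]
side lid_a 0.75 [216.0, 255.2, 253.7, 289.7]
side lid_a 0.71 [141.7, 273.7, 178.5, 310.2]
side tray 0.75 [201.7, 190.6, 286.5, 317.3]
0.4 [0.27080888 0.59085144 0.23119082] [ 2.13228558e-01  9.77002341e-01 -8.14110907e-05 -1.81348571e-06] [-0.02674841 -0.40805747 -0.3479743 ]
```

Run:
```python
import cv2,numpy as np
a=cv2.imread("pics/top0.png")[130:290,190:420];b=cv2.imread("pics/side0.png")[150:390,120:320]
a=cv2.resize(a,(460,320),interpolation=3);b=cv2.resize(b,(333,400))
c=np.zeros((400,800,3),np.uint8);c[:320,:460]=a;c[:400,465:798]=b;cv2.imwrite("pics/v0.png",c)
```

```text
(no output)
```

View pics/v0.png

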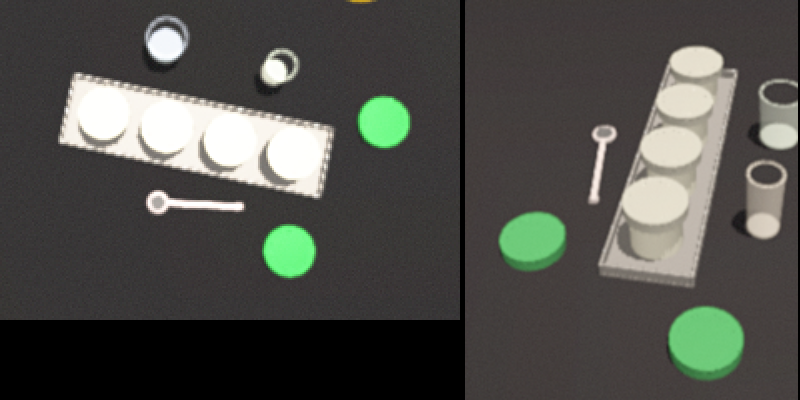

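View pics/top0.png

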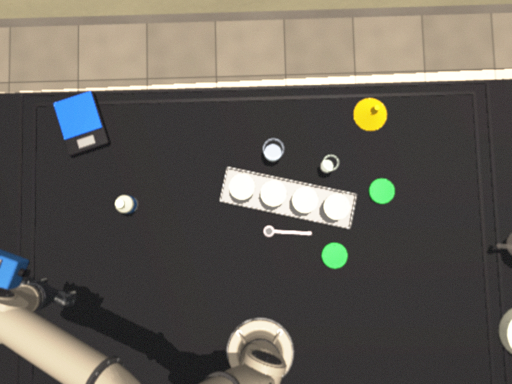

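The top picture shows the tray with four pale lids at about d (242,187), c (273,194), b (304,201) and a (336,206). The beaker is at (273,150), the measuring cup at (330,163), the spoon at (290,232) and the bottle at (124,204).

Candidates for "lid": those four pale ones, plus the green look-alikes at (382,190) and (334,256), which I rule out by colour and because they lie outside the tray. The close crop confirms this. Next I fit the row from the depth data.

```bash
cat >> h.py <<'E'
def cloud(cam):
    im,d=ctrl.snapshot(cam);p=ctrl.camera_params(cam);K=np.array(p["intrinsics"]);R=np.array(p["R"]);t=np.array(p["t"])
    v,u=np.nonzero(d>0)
    n=cv2.undistortPoints(np.stack([u,v],1)[:,None].astype(float),K,np.array(p["dist"]))[:,0]
    X=np.c_[n,np.ones(len(n))]*d[v,u][:,None]
    return (X-t)@R,im[v,u]
E
python3 - <<'E'
from h import *
from scipy.optimize import least_squares
for c in("top","side"):
    X,col=cloud(c)
    m=(X[:,2]>.072)&(X[:,2]<.083)&(X[:,0]>.42)&(X[:,0]<.66)&(X[:,1]>-.34)&(X[:,1]<.12)
    P=X[m];print(c,len(P),np.median(P[:,2]))
    # row model: cx,cy,yaw; discs of r=44mm
    def f(q,soft=True):
        ax=np.array([-np.sin(q[2]),np.cos(q[2])]);C=q[:2]+np.outer([-.165,-.055,.055,.165],ax)
        return C,np.linalg.norm(P[:,None,:2]-C,axis=2)
    def cost(q):
        r=f(q)[1].min(1);return r   # min sum r^2 -> centroids
    s=least_squares(cost,[.54,-.11,.2],loss="soft_l1",f_scale=.05)
    C,D=f(s.x);print(s.x.round(4));print(C.round(4))
    lab=D.argmin(1)
    for i in range(4):
        q=P[(lab==i)&(D.min(1)<.05)];h=q[:,:2]
        print("abcd"[i],len(q),cv2.minEnclosingCircle(h.astype(np.float32)),h.mean(0).round(4),np.median(q[:,2]).round(4))
    for nm,b in(("tall",(.085,.2)),):
        w=(X[:,2]>.06)&(X[:,2]<.13)&(X[:,0]>.58)&(X[:,0]<.8)&(X[:,1]>-.4)&(X[:,1]<.2)
        print("behind",X[w].min(0).round(3) if w.any() else 0,X[w].max(0).round(3) if w.any() else 0)
E
```

```text
top 1879 0.07645311221482433
[ 0.5364 -0.1122 -0.2323]
[[ 0.4984 -0.2728]
 [ 0.5238 -0.1657]
 [ 0.5491 -0.0587]
 [ 0.5744  0.0484]]
a 471 ((0.49748775362968445, -0.27247700095176697), 0.0441700741648674) [ 0.4981 -0.2725] 0.0762
b 475 ((0.5233399271965027, -0.16555842757225037), 0.04377295821905136) [ 0.5236 -0.1657] 0.0766
c 459 ((0.5492309331893921, -0.058448582887649536), 0.043762363493442535) [ 0.5495 -0.0591] 0.0766
d 470 ((0.5747231245040894, 0.04796642065048218), 0.043855030089616776) [0.5742 0.0488] 0.0765
behind [ 0.58  -0.282  0.061] [0.737 0.09  0.1  ]
side 2735 0.0765347514649928
[ 0.5356 -0.1183 -0.217 ]
[[ 0.5001 -0.2795]
 [ 0.5238 -0.1721]
 [ 0.5475 -0.0646]
 [ 0.5712  0.0428]]
a 910 ((0.49743539094924927, -0.27711695432662964), 0.04583355411887169) [ 0.4962 -0.2787] 0.0764
b 715 ((0.5209330916404724, -0.16987553238868713), 0.04605139046907425) [ 0.5219 -0.1717] 0.0766
c 574 ((0.5468809604644775, -0.061592161655426025), 0.04548546299338341) [ 0.5471 -0.065 ] 0.0766
d 459 ((0.5736812949180603, 0.04439736157655716), 0.046661216765642166) [0.5722 0.0418] 0.0766
behind [ 0.58  -0.286  0.06 ] [0.733 0.088 0.097]
```

{"api": "arm_command", "payload": {
  "series": [
    [0.4,-0.8,0,0,0,-0.2],
    [0.8,-1.7,0,0,0,-0.5],
    [1.3,-2.5,0,0,0,-0.7],
    [1.7,-3.4,0,0,0,-0.9],
    [2.1,-4.2,0,0,0,-1.2],
    [2.6,-5.0,0,0,0,-1.4],
    [3.0,-5.9,0,0,0,-1.6],
    [3.4,-6.7,0,0,0,-1.9]
  ],
  "gripper": 1,
  "force": 40
}}

```text
time_s: 1.17
position: [0.4076, 0.3206, 0.2316]
ee_rot: [0.31, 0.951, 0.0, 0.0]
force: [0.5, 0.1, -0.1]
gripper_width: 0.0
grip_force: 0.0
```

{"api": "arm_command", "payload": {
  "series": [
    [0.4,-0.8,-0.2,0,0,0],
    [0.9,-1.7,-0.4,0,0,0],
    [1.3,-2.5,-0.7,0,0,0],
    [1.7,-3.4,-1.0,0,0,0],
    [2.2,-4.2,-1.4,0,0,0],
    [2.6,-5.1,-1.8,0,0,0],
    [3.0,-6.0,-2.2,0,0,0],
    [3.4,-6.7,-2.5,0,0,0]
  ]
}}

```text
time_s: 1.83
position: [0.5429, 0.052, 0.1306]
ee_rot: [0.31, 0.951, -0.0, -0.0]
force: [-0.0, 0.1, -0.4]
gripper_width: 0.0
grip_force: 0.0
```

{"api": "arm_command", "payload": {
  "series": [
    [0,0,-0.1,0,0,0],
    [0,0,-0.2,0,0,0],
    [0,0,-0.2,0,0,0]
  ]
}}

```text
time_s: 2.08
position: [0.5421, 0.0556, 0.1226]
ee_rot: [0.309, 0.951, -0.0, -0.001]
force: [0.1, 1.0, 0.3]
gripper_width: 0.002
grip_force: 0.0
```

{"api": "arm_command", "payload": {
  "series": [
    [0,0,-0.2,0,0,1.0],
    [0,0,-0.5,0,0,2.0],
    [0,0,-0.7,0,0,3.0],
    [0,0,-0.9,0,0,3.8],
    [0,0,-0.95,0,0,3.8],
    [0,0,-0.95,0,0,3.8]
  ]
}}

```text
time_s: 2.58
position: [0.5423, 0.0567, 0.0854]
ee_rot: [0.115, 0.993, 0.0, -0.0]
force: [0.5, -0.2, -0.4]
gripper_width: -0.001
grip_force: 0.0
```

Run:
```python
from h import *
im,d=ctrl.snapshot("side");cv2.imwrite("pics/s1.png",cv2.resize(im[120:330,140:340],(800,600*1)[:2] if 0 else (570,600))[...,::-1])
s=ctrl.observe();print(s["time_s"],s["position"].round(4),s["ee_rot"].round(3),s["force"])
```

```text
2.6333 [0.5428 0.0563 0.0858] [0.115 0.993 0.    0.   ] [ 0.44871879 -0.18342916 -0.24013752]
```

View pics/s1.png

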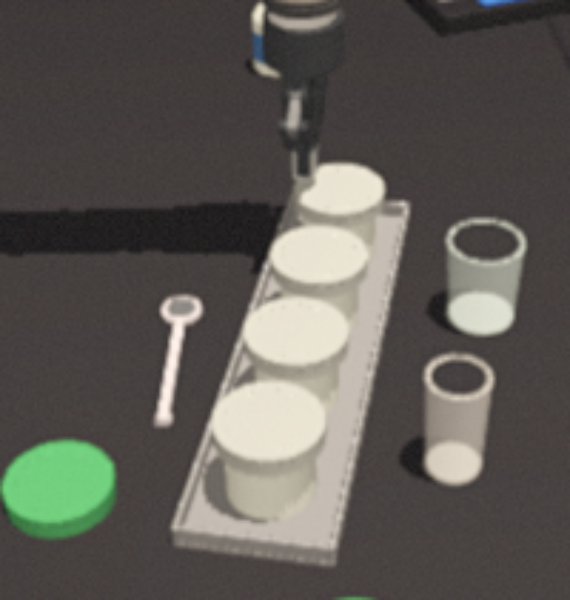

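Lid d sits at (342,190) in the crop and the fingertips are just above its near edge at (305,180). Now pressing.

{"api": "arm_command", "payload": {
  "series": [
    [0.05,0,-0.1,0,0,0],
    [0.05,0,-0.2,0,0,0],
    [0.05,0,-0.23,0,0,0],
    [0.05,0,-0.26,0,0,0],
    [0.05,0,-0.26,0,0,0]
  ]
}}

```text
time_s: 3.05
position: [0.5455, 0.0554, 0.0765]
ee_rot: [0.115, 0.993, 0.001, 0.0]
force: [-4.0, 0.7, 11.1]
gripper_width: -0.004
grip_force: 5.2
```

Lid d is firm: 11 N and no give. On to lid c.

{"api": "arm_command", "payload": {
  "series": [
    [0,0,0.3,0,0,0],
    [-0.1,-0.5,0.5,0,0,0],
    [-0.35,-1.4,0.5,0,0,0],
    [-0.55,-2.3,0.5,0,0,0],
    [-0.63,-2.68,0.4,0,0,0],
    [-0.63,-2.68,0.2,0,0,0],
    [-0.63,-2.68,0.1,0,0,0]
  ]
}}

```text
time_s: 3.63
position: [0.5192, -0.0531, 0.0787]
ee_rot: [0.117, 0.993, 0.0, -0.0]
force: [0.3, 0.1, 0.0]
gripper_width: -0.001
grip_force: 0.0
```

{"api": "arm_command", "payload": {
  "series": [
    [0,0,-0.05,0,0,0],
    [0,0,-0.08,0,0,0],
    [0,0,-0.1,0,0,0],
    [0,0,-0.1,0,0,0]
  ]
}}

```text
time_s: 3.97
position: [0.5194, -0.0514, 0.0764]
ee_rot: [0.114, 0.993, 0.0, -0.001]
force: [-5.8, -1.5, 14.2]
gripper_width: -0.002
grip_force: 7.3
```

Lid c is firm too (14 N). On to lid b.

{"api": "arm_command", "payload": {
  "series": [
    [0,0,0.3,0,0,0],
    [-0.1,-0.5,0.5,0,0,0],
    [-0.35,-1.4,0.5,0,0,0],
    [-0.55,-2.3,0.5,0,0,0],
    [-0.63,-2.68,0.4,0,0,0],
    [-0.63,-2.68,0.2,0,0,0],
    [-0.63,-2.68,0.1,0,0,0]
  ]
}}

```text
time_s: 4.55
position: [0.4946, -0.1585, 0.0782]
ee_rot: [0.115, 0.993, 0.0, -0.0]
force: [-0.9, 1.3, 0.2]
gripper_width: 0.002
grip_force: 0.0
```

{"api": "arm_command", "payload": {
  "series": [
    [0,0,-0.05,0,0,0],
    [0,0,-0.08,0,0,0],
    [0,0,-0.1,0,0,0],
    [0,0,-0.1,0,0,0]
  ]
}}

```text
time_s: 4.88
position: [0.4948, -0.158, 0.0748]
ee_rot: [0.114, 0.993, 0.0, -0.0]
force: [-1.1, 0.0, 0.5]
gripper_width: 0.0
grip_force: 0.3
```

Lid b gives with almost no force, so it rocks. I tip it further and take a picture.

{"api": "arm_command", "payload": {
  "series": [
    [0,0,-0.03,0,0,0],
    [0,0,-0.06,0,0,0],
    [0,0,-0.06,0,0,0]
  ]
}}

```text
time_s: 5.13
position: [0.4951, -0.1585, 0.0738]
ee_rot: [0.115, 0.993, 0.001, 0.0]
force: [-3.4, 2.9, 9.8]
gripper_width: -0.004
grip_force: 5.3
```

Run:
```python
from h import *
X,col=cloud("side")
s=ctrl.observe();print(s["time_s"],s["position"].round(4),s["force"],s["grip_force"])
C=dict(a=(.498,-.273),b=(.523,-.166),c=(.549,-.059),d=(.574,.048))
for k,c in C.items():
    m=(np.linalg.norm(X[:,:2]-np.array(c)-[-.001,-.003],axis=1)<.036)&(X[:,2]>.066)&(X[:,2]<.09)&(X[:,0]-c[0]>-.015)
    A=np.c_[X[m,:2]-c,np.ones(m.sum())];q=np.linalg.lstsq(A,X[m,2],rcond=None)[0];print(k,m.sum(),q.round(4))
```

```text
5.1833 [ 0.4951 -0.1585  0.0739] [-3.32917266  2.43392091  9.77777762] 5.242155566811562
a 442 [0.004  0.0066 0.0765]
b 318 [ 0.175  -0.0592  0.0779]
c 266 [-0.0035  0.0042  0.0769]
d 207 [-0.0157  0.0021  0.077 ]
```

Lid b is tipped by 0.185 rad with the fingers on it, and the others are level. Now lift off, move to its middle and press.

{"api": "arm_command", "payload": {
  "series": [
    [0,0,0.2,0,0,0],
    [0,0,0.4,0,0,0],
    [0.4,-0.1,0.4,0,0,0],
    [0.7,-0.2,0.4,0,0,0],
    [0.7,-0.2,0.3,0,0,0],
    [0.7,-0.2,0.2,0,0,0],
    [0.7,-0.2,0.15,0,0,0],
    [0.7,-0.2,0.15,0,0,0]
  ]
}}

```text
time_s: 5.85
position: [0.5208, -0.1671, 0.0776]
ee_rot: [0.115, 0.993, 0.0, -0.001]
force: [0.9, -0.4, 0.2]
gripper_width: -0.003
grip_force: 0.0
```

{"api": "arm_command", "payload": {
  "series": [
    [0,0,-0.05,0,0,0],
    [0,0,-0.1,0,0,0],
    [0,0,-0.13,0,0,0],
    [0,0,-0.16,0,0,0],
    [0,0,-0.18,0,0,0],
    [0,0,-0.18,0,0,0]
  ]
}}

```text
time_s: 6.35
position: [0.5216, -0.1674, 0.0722]
ee_rot: [0.115, 0.993, 0.0, -0.001]
force: [-3.0, 1.2, 8.0]
gripper_width: -0.001
grip_force: 3.8
```

{"api": "arm_command", "payload": {
  "series": [
    [0,0,-0.03,0,0,0],
    [0,0,-0.05,0,0,0],
    [0,0,-0.05,0,0,0],
    [0,0,-0.05,0,0,0]
  ]
}}

```text
time_s: 6.68
position: [0.5217, -0.1674, 0.0717]
ee_rot: [0.115, 0.993, 0.001, -0.001]
force: [-6.5, 2.1, 18.9]
gripper_width: 0.0
grip_force: 9.4
```

Run:
```python
from h import *
C=dict(a=(.498,-.273),b=(.523,-.166),c=(.549,-.059),d=(.574,.048))
X,col=cloud("side")
s=ctrl.observe();print(s["time_s"],s["position"].round(4),s["force"],s["grip_force"])
for k,c in C.items():
    m=(np.linalg.norm(X[:,:2]-np.array(c)-[-.001,-.003],axis=1)<.036)&(X[:,2]>.066)&(X[:,2]<.082)
    A=np.c_[X[m,:2]-c,np.ones(m.sum())];q=np.linalg.lstsq(A,X[m,2],rcond=None)[0];print(k,m.sum(),q.round(4))
im,_=ctrl.snapshot("side");cv2.imwrite("pics/s2.png",cv2.resize(im[120:330,140:340],(570,600))[...,::-1])
```

```text
6.7333 [ 0.5217 -0.1674  0.0717] [-5.64353771  2.17880759 19.19737158] 9.355316943547223
a 588 [0.0008 0.0071 0.0766]
b 376 [-0.     -0.0026  0.0718]
c 201 [-0.0098  0.0061  0.0772]
d 143 [-0.0005 -0.0063  0.0768]
```

View pics/s2.png

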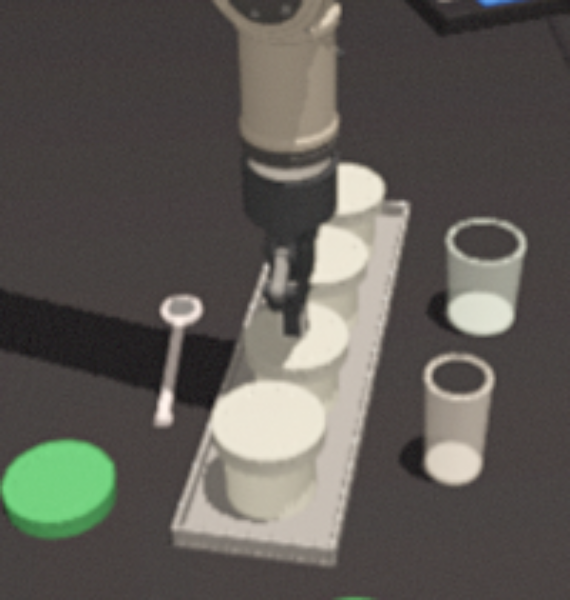

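The picture shows the fingertips on the middle of lid b at (293,330). That lid is level at 71.8 mm, 5 mm lower than at the start. The press is about 19 N, and nothing else has moved. Handing in.

```bash
python3 -c "
from cell import ctrl
print(ctrl.hand_in())"
```

```text
the job is handed in; nothing more can be done
None
```

Lid b was the loose one: it tipped about 0.185 rad when pressed near its edge, and now sits 5 mm lower and level with the fingertips still pressing its middle at about 19 N; lids c and d tested firm, lid a needed no test, and the job is handed in (no verdict was shown).

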